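# Hang the keyhole tool rest on its stud

## Robot

A 6-joint arm with a two-finger parallel gripper is mounted at the origin on the work surface. World frame = base frame: x ahead of the robot, y to its left, z up, the work surface at z = 0. Lengths are in m, angles in rad, forces in N, time in s.
With the tool pointing down it reaches from about 0.4 to 0.925 m from the base axis. Payload 3.4 kg.
Tool frame: the origin (TCP) lies midway between the tips of the shut fingers; the grasp point (between the pads) lies 19 mm behind it (arm.tcp_to_grasp is the distance from the TCP to the grasp point, in m); y points along the fingers, x is the direction in which the jaws open and shut, and the axes are right-handed (so a half turn about y gives the same grasp; the last joint's range is limited). The gripper opens to 85 mm and grips with 20 to 120 N. Pads are 22 mm wide; open, the fingers measure 114 mm over their backs; the gripper's body (76 mm by 85 mm) begins 54 mm behind the grasp point. The pads swing forward as they close: fully open they stand 13 mm farther back than shut.
Start: joints at [-1.343, 0.307, 1.506, -0, 1.328, -0.073], TCP at [0.171, -0.549, 0.231] pointing down, gripper open.
Joint ranges: [-3.12, 3.12], [-1.05, 2.28], [0.14, 2.33], [-1.42, 4.57], [0.1, 2.73], [-2.68, 2.68]. Speed limits (rad/s): [2.57, 2.57, 3.14, 3.14, 3.14, 3.14].

## Interface

Orientations are given as a rotation vector (axis times angle).
In Python, from bench import get_state, imaging, finish_job, arm gives the robot as it stands.
- The arm moves only by the tool servo_tool, never from a script. Its argument "plan" is a list that holds one entry, the list of rows, each a list of 6 numbers: the shift along the world's x, y, z in mm, then the turn, a rotation vector about the world's x, y, z in degrees. In form: [[[dx, dy, dz, ax, ay, az], ...]]. A call has 1 to 8 rows; each row is the pose to reach, as a shift and turn from the pose measured when the call began; what a row does not reach only later rows make up. A row lasts 1/8 s, in which the tool goes at most 62.5 mm and 10.7 degrees, less where a joint would pass 70% of its speed; a pose out of reach is approached as far as the arm can. A call with a gripper value outside its range is refused whole. "grip" is the opening in per cent of the stroke, from 0 (shut) to 100 (fully open), set as the call begins (left out, the last holds). The fingers move at their own pace and stop on an object; the grip force is fixed at half the most. Time passes only in rows, so rows that repeat a pose let the fingers close. It gives the time, the measured TCP pose, the force and the opening at its end, in the units of the state.
- get_state(): the state, without advancing time (a new reading comes with each control period).
- imaging.snapshot(name): name is "scene" or "top" or "wrist"; returns a dict with "img" (384x512x3 uint8, blue, green, red), "intrinsics" (3x3 intrinsics, pixels), "R" (3x3) and "t" (3): a world point X has camera coordinates R X + t. Camera axes: x right, y down, z forward; pixel columns grow to the right and rows downward; lengths in m; the calibration is good to about 2 mm. A picture is of the moment at which its call begins. There is no depth.
- finish_job(): hands the job in, once; it reports no verdict.
The state is a dict: "time_s": time; "joint_pos": joint angles; "dq": joint speeds; "joint_efforts": joint torques, N m; "position": TCP position; "eef_rot": TCP orientation; "contact_force": force on the tool from outside, world axes, zero at the start; "ft_torque": the same for the moment, N m; "width": opening from 0.0 (shut) to 1.0 (fully open).
Only numpy, scipy, OpenCV 4.12 (cv2) and the standard library are available. Lean on these libraries where they do the work, as an engineer would, in place of code of your own. Each camera call takes 0.05 s, during which the arm holds its last target.

## Task

Hang the grinder's tool rest with the keyhole on the free mushroom-headed stud: pass the wide part of the keyhole over the stud's head, let it down until the narrow slot sits on the stud's shank, and leave it hanging there upright. The look-alike rest with only a straight narrow slot does not fit; leave it standing where it is.

Things in the scene. Friction and masses are not known exactly. Their poses are not given: they have to be found in the camera images.
- tool_rest: Loose L-shaped aluminium rest, 0.45 kg, standing on its foot. Upright plate 6 mm thick (x), 90 wide (y), 165 high (z), solid above 104 mm; foot 10 mm thick, 90 wide, running 80 mm to +x. Origin: underside of the plate, mid-thickness, mid-width; x forward along the foot, z up. Grip across the thickness, within 30 mm of the top edge. Hangs with its back (-x side) to the post.
- keyhole_seat (a point): Point on the tool rest's plate (mid-thickness, mid-width, 99 mm above the underside) where the shank's axis lies when fully hung. Axes as the rest's. The keyhole: wide opening 46 mm wide, 32 to 78 mm above the underside (centre 55, so 44 mm below this point), tapering from 66 to 88 mm into a 16 mm slot ending at 104 mm.
- stud (a point): Free stud on a fixed green post, on the shank's axis 8 mm out from the post's face, 125 mm above the bench. x points level out along the stud, z up. Shank 10 mm dia., 16 long; then a round head 24 mm dia., 8 thick. Post 110 mm wide, 12 thick, top 15 mm above the axis: keep fingers above it. A like post beside it is taken by a smaller hung rest (top at 162 mm).
- plain_rest: Loose look-alike of the tool rest: same aluminium, plate, foot, sizes and origin, but instead of the keyhole one straight slot, 16 mm wide throughout, 45 to 104 mm above the underside. To be left standing where it is.
There are look-alikes about, which are no part of the job. What is shaped like the tool_rest but orange is not meant.

How it is judged:
By the outcome, as a careful person would: the job done as asked, in the order asked, and still so for the second after the job is handed in, with the robot touching nothing.
It also fails if it takes over 48 s, if anything falls off the work surface, if the arm or the gripper's body presses on something with over 40 N, if the wrist force passes 120 N, or if a joint passes its speed limit or range.

## Working session

There is one attempt and no reset: what is moved stays moved. The work goes in short steps, Python scripts to look and compute and a tool call to move; the robot and the scene stay as the last step left them, time stands still between calls to the robot, and variables do not carry over. Pictures are saved under pics/ and viewed, and the job is handed in when it is done.

Besides the shell and the picture viewer there is one more tool, called after "Emit:" as a command line: name --argument value ..., lists and objects as JSON in quotes. servo_tool: Moves the arm, as the interface text tells. Its arguments: {"type":"object","properties":{"plan":{"type":"array","items":{"type":"array","items":{"type":"array","items":{"type":"number"}}}},"grip":{"type":"number"}},"required":["plan"]}

```bash
ls; mkdir -p pics; python3 - <<'E'
from bench import get_state, imaging, arm
import cv2
for n in ("scene","top","wrist"):
    s=imaging.snapshot(n); cv2.imwrite(f"pics/{n}0.png",s["img"]); print(n,s["intrinsics"].tolist(),s["R"].tolist(),s["t"].tolist())
print(get_state()); print(arm)
E
```

```text
pics
scene [[406.5854030628937, 0.0, 254.25065131255087], [0.0, 406.5854030628937, 193.20745354054642], [0.0, 0.0, 1.0]] [[0.8499637766277343, 0.5268028011316073, 0.006355087773719073], [0.33992838595906194, -0.5391578387500903, -0.7705566282458407], [-0.4025049948012898, 0.6571054965789161, -0.6373398587298535]] [-0.3117194395968199, -0.11431201697437529, 1.3842966928263365]
top [[493.6377229523949, 0.0, 256.44648504174563], [0.0, 493.6377229523949, 185.84844469820138], [0.0, 0.0, 1.0]] [[-0.018175619013589692, -0.999753101675442, -0.012782118909098703], [-0.9964761921332821, 0.019160069276357494, -0.08165837530149428], [0.08188312026924319, 0.011252885659184803, -0.9965784099504232]] [-0.035313481092001435, 0.433548779588217, 1.707822186763887]
wrist [[287.370586218092, 0.0, 254.37204133840828], [0.0, 287.370586218092, 191.24117317862238], [0.0, 0.0, 1.0]] [[0.29768237276730036, -0.9546633357277213, -0.0017664543164430913], [-0.9019132575203394, -0.2818394840697573, 0.3272903621073262], [-0.31294996541409265, -0.09583538300917359, -0.9449221653188188]] [-0.5742338761159144, -0.042572744363814544, 0.38248654339958443]
{'time_s': 0.15, 'joint_pos': array([-1.34249795e+00,  3.07434551e-01,  1.50739287e+00, -1.24564312e-05,
        1.32837079e+00, -7.34924031e-02]), 'dq': array([-0.00066559,  0.00057038, -0.003415  , -0.00051949, -0.00029878,
        0.00136372]), 'joint_efforts': array([-4.95180950e-05, -4.57978499e+01, -2.52219701e+01, -1.43832517e-04,
        8.47892807e-03, -2.22542820e-05]), 'position': array([ 0.17076339, -0.54850148,  0.23056613]), 'eef_rot': array([-1.33592312,  0.98493267, -0.98289513]), 'contact_force': array([ 0.02767246, -0.0642643 ,  0.29300056]), 'ft_torque': array([ 0.01625837,  0.01941704, -0.03251421]), 'width': 1.0010395902109126}
<Robot object at 0x7f82103f7a10>
```

View pics/scene0.png

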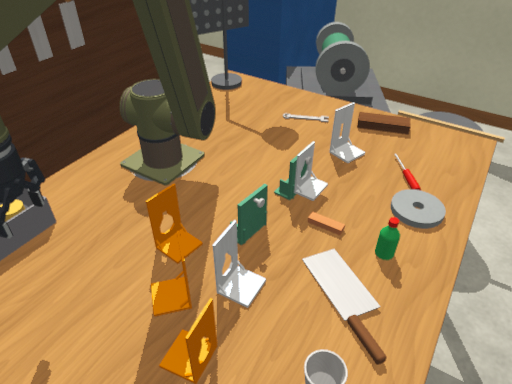

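View pics/top0.png

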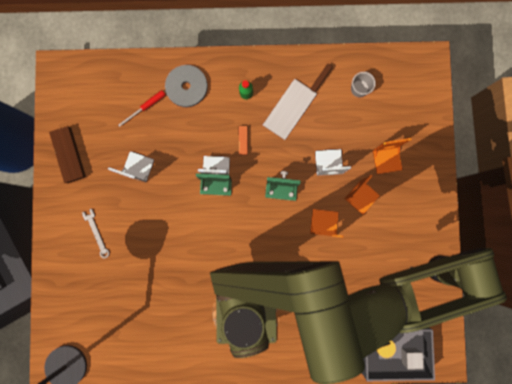

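View pics/wrist0.png

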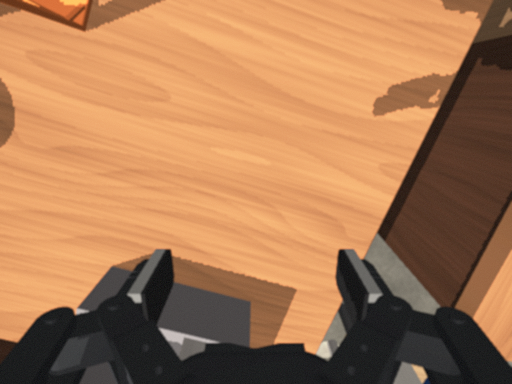

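```bash
python3 - <<'E'
from bench import arm
print([a for a in dir(arm) if a[0]!='_'], arm.tcp_to_grasp)
from scipy.spatial.transform import Rotation as R
print(R.from_rotvec([-1.33592312,  0.98493267, -0.98289513]).as_matrix())
import cv2
for n in("scene","top"):
    i=cv2.imread(f"pics/{n}0.png"); 
    c=i[80:384,120:500] if n=="scene" else i[60:330,100:420]
    c=cv2.resize(c,None,fx=2 if n=='scene' else 2.2,fy=2 if n=='scene' else 2.2,interpolation=cv2.INTER_CUBIC); print(c.shape)
    cv2.imwrite(f"pics/{n}0z.png",c)
E
```

```text
['IKError', 'tcp_to_grasp'] 0.0187
[[ 2.97233095e-01 -3.75148384e-04  9.54804873e-01]
 [-9.54803603e-01  1.56116004e-03  2.97233313e-01]
 [-1.60210982e-03 -9.99998711e-01  1.05835403e-04]]
(608, 760, 3)
(594, 704, 3)
```

View pics/scene0z.png

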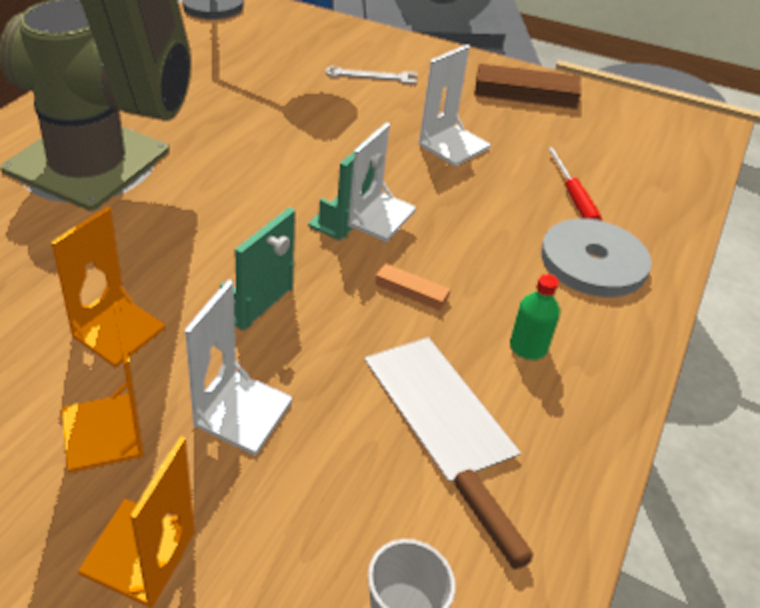

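View pics/top0z.png

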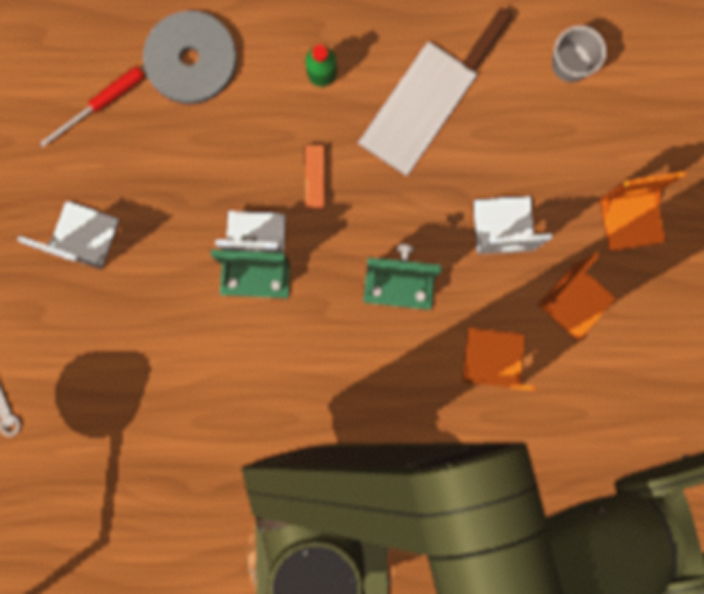

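```bash
python3 - <<'E'
import cv2
i=cv2.imread("pics/scene0.png");t=cv2.imread("pics/top0.png")
def z(im,x,y,w,h,f,n):
    cv2.imwrite(n,cv2.resize(im[y:y+h,x:x+w],None,fx=f,fy=f,interpolation=cv2.INTER_CUBIC))
z(i,205,175,80,140-10,4.5,"pics/za.png")
z(t,255,140,110,70,7,"pics/zb.png")
E
```

```text
(no output)
```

View pics/za.png

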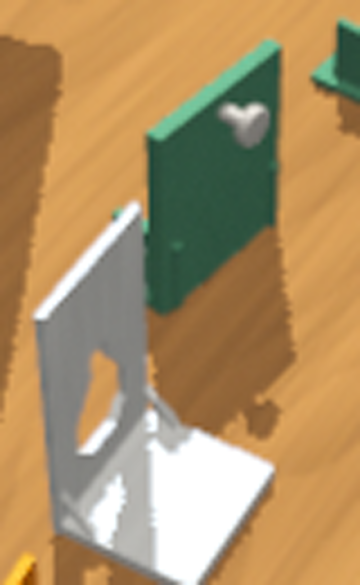

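View pics/zb.png

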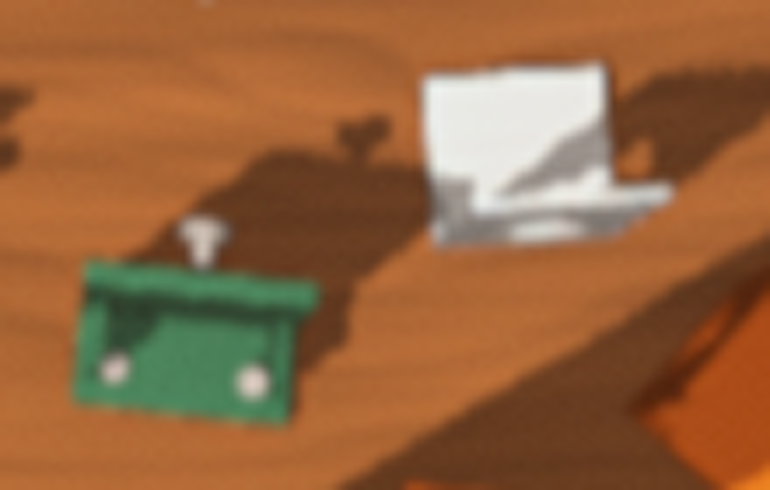

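```bash
cat > h.py <<'E'
import numpy as np, json
from scipy.optimize import least_squares
CAM={"scene":([[406.5854,0,254.25065],[0,406.5854,193.20745],[0,0,1]],[[0.8499637766277343,0.5268028011316073,0.006355087773719073],[0.33992838595906194,-0.5391578387500903,-0.7705566282458407],[-0.4025049948012898,0.6571054965789161,-0.6373398587298535]],[-0.3117194395968199,-0.11431201697437529,1.3842966928263365]),
"top":([[493.63772,0,256.446485],[0,493.63772,185.848445],[0,0,1]],[[-0.018175619013589692,-0.999753101675442,-0.012782118909098703],[-0.9964761921332821,0.019160069276357494,-0.08165837530149428],[0.08188312026924319,0.011252885659184803,-0.9965784099504232]],[-0.035313481092001435,0.433548779588217,1.707822186763887])}
CAM={k:tuple(np.array(a) for a in v) for k,v in CAM.items()}
def proj(c,X):
    K,R,t=CAM[c] if isinstance(c,str) else c
    p=(R@np.atleast_2d(X).T).T+t; p=p@K.T; return p[:,:2]/p[:,2:]
def world(p,L):
    x,y,a=p; L=np.atleast_2d(L)/1000; c,s=np.cos(a),np.sin(a)
    return np.c_[x+c*L[:,0]-s*L[:,1], y+s*L[:,0]+c*L[:,1], L[:,2]]
def fit(obs,p0):
    f=lambda p: np.concatenate([(proj(c,world(p,l))[0]-uv) for c,l,uv in obs])
    r=least_squares(f,p0,loss="soft_l1"); return r.x, f(r.x).reshape(-1,2)
E
python3 - <<'E'
from h import *
s=lambda X,Y:(205+X/4.5,175+Y/4.5)
t=lambda X,Y:(255+X/7,140+Y/7)
np.set_printoptions(precision=2,suppress=True)
rest=[("scene",(3,-45,165),s(45,321)),("scene",(-3,-45,165),s(36,315)),("scene",(-3,45,165),s(135,202)),("scene",(3,45,165),s(143,208)),
("scene",(80,45,10),s(273,467)),("top",(80,45,10),t(425,75)),("top",(80,-45,10),t(605,65)),("top",(3,45,165),t(475,203)),("top",(3,-45,165),t(672,185)),("top",(-3,-45,165),t(670,203)),("top",(-3,45,0),t(435,247))]
p,r=fit(rest,[.6,-.2,0]); print("rest",p*[1e3,1e3,57.3]);print(r)
post=[("scene",(-8,-55,140),s(150,138)),("scene",(-8,55,140),s(280,45)),("scene",(-8,-55,0),s(162,312)),("scene",(-8,55,0),s(275,228)),("scene",(16,0,125),s(252,126)),
("top",(-8,55,140),t(90,262)),("top",(-8,-55,140),t(318,285)),("top",(12,0,125),t(203,231)),("top",(-20,-55,140),t(316,308))]
q,r=fit(post,[.6,-.05,0]); print("stud",q*[1e3,1e3,57.3]);print(r)
for n in "scene","top":
  K,R,tt=CAM[n]; print(-R.T@tt)
E
```

```text
rest [ 477.8  -303.52    2.04]
[[-0.73 -0.71]
 [-1.09 -0.42]
 [-0.55 -0.63]
 [-0.06 -1.05]
 [-0.55 -1.08]
 [ 0.32 -0.7 ]
 [ 0.13 -0.68]
 [-0.09 -2.65]
 [-0.1  -1.62]
 [ 0.31 -2.33]
 [ 0.08 -1.59]]
stud [ 454.82 -136.31   -9.04]
[[ 0.35 -0.64]
 [ 0.03 -0.93]
 [-1.37  0.2 ]
 [-0.19 -2.68]
 [-0.42 -0.19]
 [-0.54 -1.85]
 [ 0.47 -0.49]
 [ 0.72 -0.66]
 [ 0.26 -0.12]]
[ 0.86 -0.81  0.8 ]
[ 0.29 -0.06  1.74]
```

Emit:
servo_tool --plan '[[[38, 31, 5, 0, 0, 9.3], [77, 61, 10, 0, 0, 18.7], [115, 92, 15, 0, 0, 28], [154, 123, 20, 0, 0, 37.4], [192, 153, 20, 0, 0, 46.7], [230, 184, 20, 0, 0, 56], [269, 214, 20, 0, 0, 65.4], [307, 245, 20, 0, 0, 74.7]]]' --grip 100

```text
time_s: 1.15
position: [0.4788, -0.3023, 0.2504]
eef_rot: [-1.57, -0.03, 0.033]
contact_force: [-0.1, -0.8, 0.2]
width: 0.999
```

Emit:
servo_tool --plan '[[[0, 0, 0, 0, 0, 0], [0, 0, 0, 0, 0, 0]]]'

```text
time_s: 1.4
position: [0.4783, -0.3022, 0.2499]
eef_rot: [-1.57, -0.029, 0.034]
contact_force: [-0.0, -0.7, -0.2]
width: 0.999
```

```bash
cat > snap.py <<'E'
import sys,cv2,json
from bench import imaging,get_state
import numpy as np
np.set_printoptions(precision=4,suppress=True)
from scipy.spatial.transform import Rotation as Ro
tag=sys.argv[1]
for n in sys.argv[2:]:
    s=imaging.snapshot(n); cv2.imwrite(f"pics/{n}_{tag}.png",s["img"])
    json.dump([np.array(s[k]).tolist() for k in("intrinsics","R","t")],open(f"pics/{n}_{tag}.json","w"))
s=get_state(); m=Ro.from_rotvec(s["eef_rot"]).as_matrix()
print(s["time_s"],s["position"],"yaw",np.degrees(np.arctan2(m[1,0],m[0,0])),"toolY",m[:,1],s["contact_force"],s["width"],s["joint_pos"])
E
python3 snap.py 1 wrist scene top
```

```text
1.55 [ 0.4777 -0.3031  0.2502] yaw 2.175273203450309 toolY [-0.0026  0.     -1.    ] [ 0.882  -0.1394 -1.0721] 0.9987971653749871 [-0.6391  0.2813  1.4949 -0.0015  1.3675 -0.6767]
```

View pics/wrist_1.png

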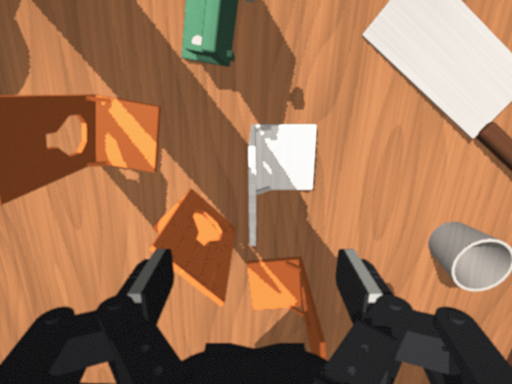

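View pics/scene_1.png

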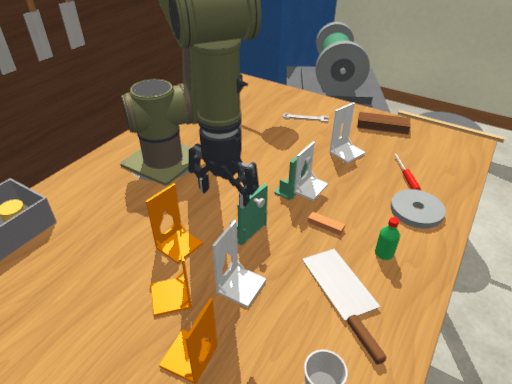

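```bash
python3 - <<'E'
from h import *
import cv2
c=tuple(np.array(a) for a in json.load(open("pics/wrist_1.json")))
np.set_printoptions(precision=1,suppress=True)
p=[.4778,-.3035,.0356]; q=[.4548,-.1363,-.158]
for l in [(3,-45,165),(-3,-45,165),(3,45,165),(-3,45,165),(80,45,10),(80,-45,10),(-3,-45,0)]: print(l,proj(c,world(p,l))[0])
for l in [(-8,-55,140),(-8,55,140),(-20,-55,140),(16,0,125)]: print("post",l,proj(c,world(q,l))[0])
i=cv2.imread("pics/wrist_1.png")
cv2.imwrite("pics/zw.png",cv2.resize(i[0:260,175:325],None,fx=2.3*2/2,fy=2.3,interpolation=cv2.INTER_CUBIC))
E
```

```text
(3, -45, 165) [256.3 245.3]
(-3, -45, 165) [249.6 245.2]
(3, 45, 165) [257.1 145.8]
(-3, 45, 165) [249.6 145.8]
(80, 45, 10) [315.2 125. ]
(80, -45, 10) [310.4 190.1]
(-3, -45, 0) [251.7 187.5]
post (-8, -55, 140) [209.5  52.2]
post (-8, 55, 140) [ 233.4 -123.4]
post (-20, -55, 140) [194.6  49. ]
post (16, 0, 125) [252.5 -13.7]
```

View pics/zw.png

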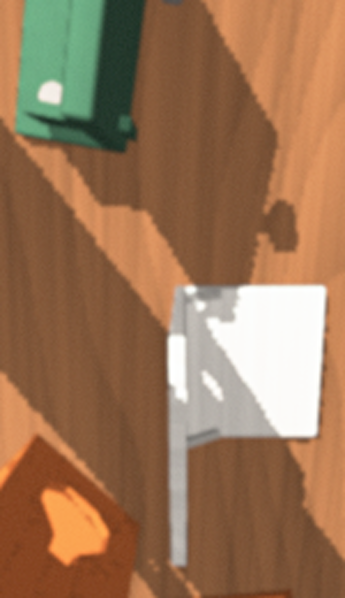

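Emit:
servo_tool --plan '[[[0, 0, -40, 0, 0, 0], [0, 0, -80, 0, 0, 0], [0, 0, -110, 0, 0, 0], [0, 0, -119, 0, 0, 0], [0, 0, -119, 0, 0, 0]]]'

```text
time_s: 2.17
position: [0.4773, -0.3038, 0.1313]
eef_rot: [-1.57, -0.026, 0.031]
contact_force: [0.0, -0.5, -0.2]
width: 0.998
```

Emit:
servo_tool --plan '[[[0, 0, 0, 0, 0, 0], [0, 0, 0, 0, 0, 0], [0, 0, 0, 0, 0, 0], [0, 0, 0, 0, 0, 0], [0, 0, 0, 0, 0, 0], [0, 0, 0, 0, 0, 0], [0, 0, 0, 0, 0, 0], [0, 0, 0, 0, 0, 0]]]' --grip 0

```text
time_s: 3.18
position: [0.4768, -0.3036, 0.1313]
eef_rot: [-1.57, -0.026, 0.032]
contact_force: [-3.4, 1.6, 3.8]
width: 0.058
```

```bash
python3 snap.py 2 wrist scene
```

```text
3.275 [ 0.4769 -0.3036  0.1313] yaw 2.1011038601424374 toolY [-0.0037  0.0006 -1.    ] [-4.0589  1.1224  3.9498] 0.05952990559521194 [-0.6405  0.3884  1.6586 -0.002   1.098  -0.6762]
```

View pics/scene_2.png

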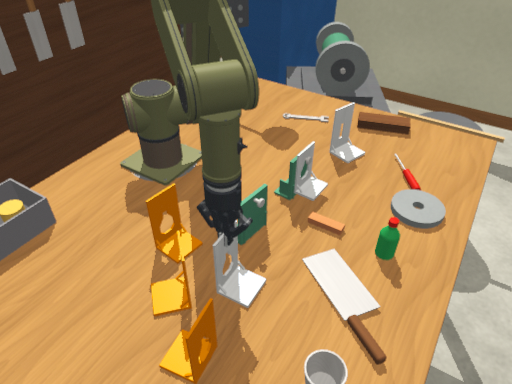

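View pics/wrist_2.png

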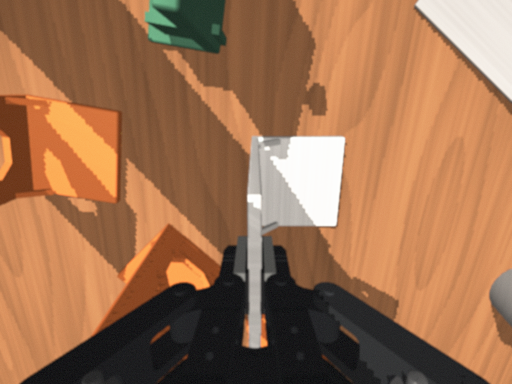

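Emit:
servo_tool --plan '[[[0, 0, 15, 0, 0, 0], [5, 0, 45, 0, 0, 0], [20, 15, 70, 0, 0, 0], [32, 50, 70, 0, 0, -3], [32, 95, 70, 0, 0, -6], [32, 135, 70, 0, 0, -9], [32, 159, 70, 0, 0, -11.1], [32, 159, 70, 0, 0, -11.1]]]'

```text
time_s: 4.28
position: [0.5087, -0.1424, 0.2013]
eef_rot: [-1.565, 0.124, -0.118]
contact_force: [0.4, -0.9, -5.5]
width: 0.056
```

Emit:
servo_tool --plan '[[[0, 0, 0, 0, 0, 0], [0, 0, 0, 0, 0, 0]]]'

```text
time_s: 4.53
position: [0.509, -0.143, 0.2013]
eef_rot: [-1.565, 0.125, -0.119]
contact_force: [0.0, -0.1, -5.7]
width: 0.061
```

```bash
python3 snap.py 3 wrist scene top; python3 - <<'E'
import cv2
i=cv2.imread("pics/scene_3.png");cv2.imwrite("pics/zs3.png",cv2.resize(i[140:300,190:350],None,fx=3.7,fy=3.7,interpolation=cv2.INTER_CUBIC))
E
```

```text
4.675 [ 0.5088 -0.1431  0.2013] yaw -8.903732660316024 toolY [-0.0038  0.0024 -1.    ] [ 0.4696 -0.7416 -6.498 ] 0.059040985014983186 [-0.3548  0.2704  1.6427  0.001   1.2328 -0.1997]
```

View pics/zs3.png

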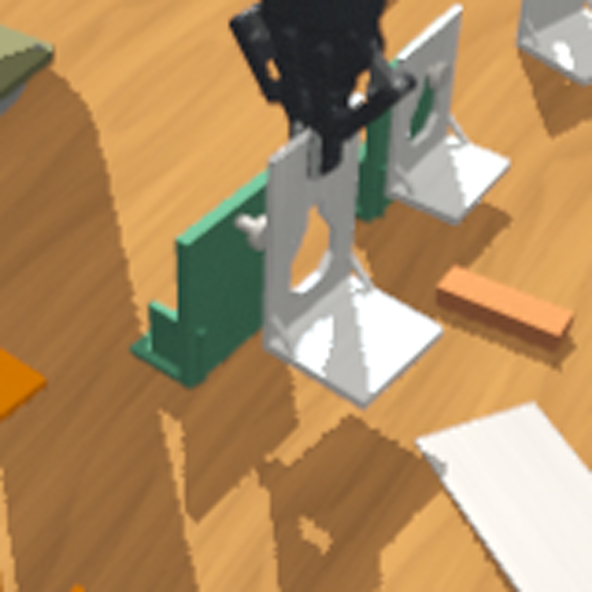

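View pics/wrist_3.png

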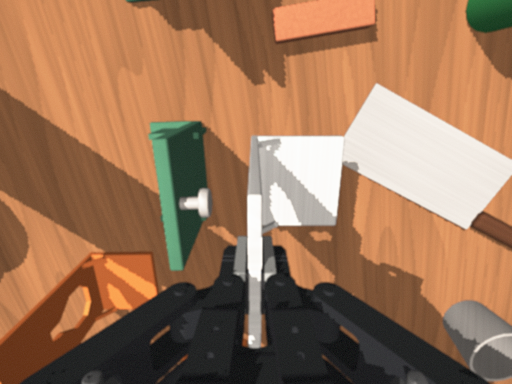

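View pics/top_3.png

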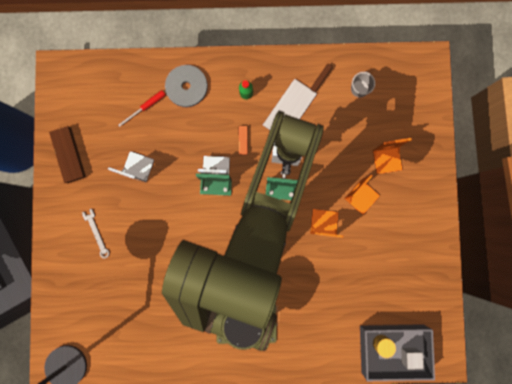

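```bash
python3 - <<'E'
from h import *
import cv2
c=tuple(np.array(a) for a in json.load(open("pics/wrist_3.json")))
np.set_printoptions(precision=1,suppress=True)
q=[.4548,-.1363,-.158]
for l in [(-8,-55,140),(-8,55,140),(-20,-55,140),(-20,55,140),(16,0,125),(-8,0,125)]: print("post",l,proj(c,world(q,l))[0])
i=cv2.imread("pics/wrist_3.png")
cv2.imwrite("pics/zw3.png",cv2.resize(i[110:280,140:270],None,fx=3.5,fy=3.5,interpolation=cv2.INTER_CUBIC))
E
```

```text
post (-8, -55, 140) [178.8 270.6]
post (-8, 55, 140) [166.  138.3]
post (-20, -55, 140) [164.4 270.5]
post (-20, 55, 140) [149.2 138.3]
post (16, 0, 125) [207.  202.9]
post (-8, 0, 125) [177.9 202.7]
```

View pics/zw3.png

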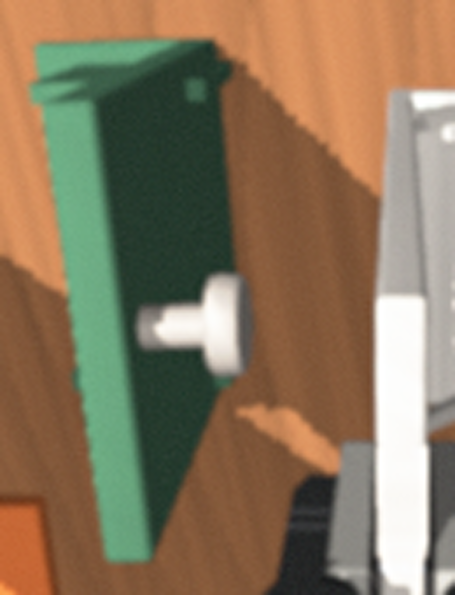

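```bash
python3 - <<'E'
from h import *
c=tuple(np.array(a) for a in json.load(open("pics/wrist_3.json")))
np.set_printoptions(precision=2,suppress=True)
w=lambda X,Y:(140+X/3.5,110+Y/3.5)
post=[(c,(-8,-55,140),w(154,560)),(c,(-20,-55,140),w(107,562)),(c,(-8,55,140),w(97,101)),(c,(-20,55,140),w(44,101)),(c,(16,0,125),w(241,325))]
q,r=fit(post,[.455,-.136,-.15]); print("wrist only",q*[1e3,1e3,57.3]);print(r)
c1=tuple(np.array(a) for a in json.load(open("pics/wrist_1.json")))
s=lambda X,Y:(205+X/4.5,175+Y/4.5)
t=lambda X,Y:(255+X/7,140+Y/7)
post+=[("scene",(-8,-55,140),s(150,138)),("scene",(-8,55,140),s(280,45)),("scene",(16,0,125),s(252,126)),
("top",(-8,55,140),t(90,262)),("top",(-8,-55,140),t(318,285)),("top",(12,0,125),t(203,231)),("top",(-20,-55,140),t(316,308))]
q,r=fit(post,[.455,-.136,-.15]); print("all",q*[1e3,1e3,57.3]);print(r)
# rest in hand seen by wrist: predicted
p=[.5088,-.1431,np.radians(-8.9)]
for l in [(3,45,165+70.3),(-3,45,165+70.3),(80,45,80.3),(80,-45,80.3)]: print(l,proj(c,world(p,l))[0])
E
```

```text
wrist only [ 457.76 -136.68   -7.55]
[[ 0.08  0.69]
 [-0.79  0.37]
 [ 0.51 -0.3 ]
 [-1.14  0.07]
 [ 1.73 -0.56]]
all [ 457.36 -136.71   -7.73]
[[-0.59  0.76]
 [-1.46  0.4 ]
 [ 0.21 -0.22]
 [-1.45  0.11]
 [ 1.27 -0.4 ]
 [ 1.46  0.07]
 [ 0.37 -0.69]
 [ 0.46  0.18]
 [-0.43 -2.24]
 [ 0.67 -1.64]
 [ 0.74 -1.44]
 [ 0.55 -1.27]]
(3, 45, 235.3) [259.54 194.94]
(-3, 45, 235.3) [244.8  194.91]
(80, 45, 80.3) [341.25 137.82]
(80, -45, 80.3) [332.46 226.73]
```

Emit:
servo_tool --plan '[[[-2, 0, 0, 0, 0, 1.3], [-10, 1, 0, 0, 0, 1.3], [-22, 2.5, 0, 0, 0, 1.3], [-34, 4.3, 0, 0, 0, 1.3], [-44, 5.6, 0, 0, 0, 1.3], [-52, 6.5, 0, 0, 0, 1.3], [-52, 6.5, 0, 0, 0, 1.3], [-52, 6.5, 0, 0, 0, 1.3]]]'

```text
time_s: 5.68
position: [0.4574, -0.1368, 0.2015]
eef_rot: [-1.567, 0.107, -0.102]
contact_force: [-0.3, 0.1, -4.7]
width: 0.063
```

```bash
python3 snap.py 4 wrist scene; python3 - <<'E'
import cv2
i=cv2.imread("pics/scene_4.png");cv2.imwrite("pics/zs4.png",cv2.resize(i[160:280,200:320],None,fx=4.9,fy=4.9,interpolation=cv2.INTER_CUBIC))
i=cv2.imread("pics/wrist_4.png")
cv2.imwrite("pics/zw4.png",cv2.resize(i[110:310,190:350],None,fx=3,fy=3,interpolation=cv2.INTER_CUBIC))
E
```

```text
5.775 [ 0.4574 -0.1368  0.2014] yaw -7.601963110930878 toolY [-0.0032  0.0021 -1.    ] [ 0.6812  1.1542 -4.8424] 0.06261451183908587 [-0.3797  0.2002  1.7428  0.0008  1.2024 -0.2473]
```

View pics/zs4.png

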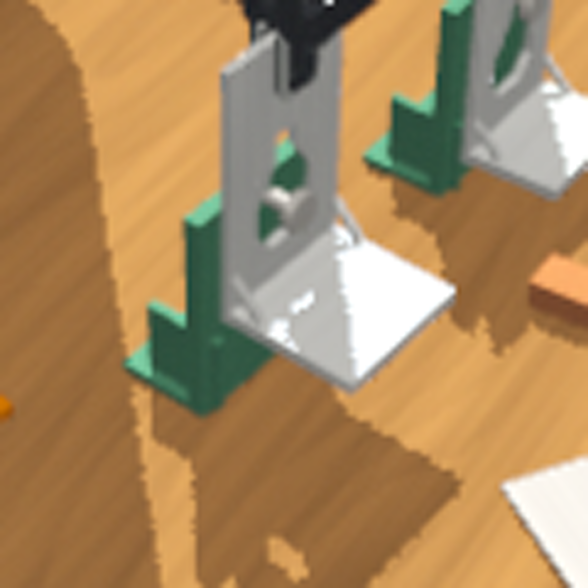

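View pics/zw4.png

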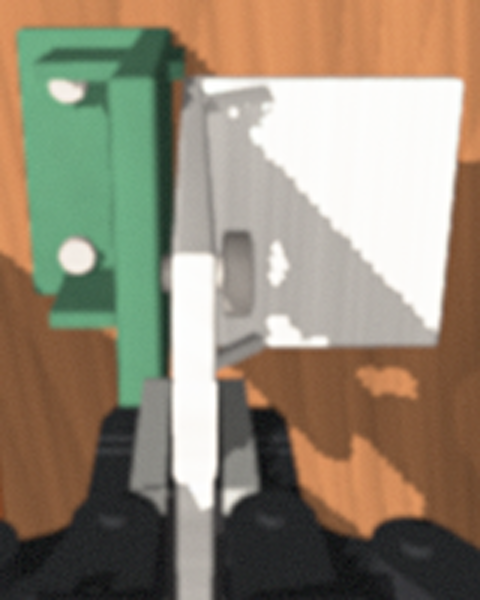

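Emit:
servo_tool --plan '[[[0, 0, -8, 0, 0, 0], [0, 0, -18, 0, 0, 0], [0, 0, -28, 0, 0, 0], [0, 0, -35, 0, 0, 0], [0, 0, -35, 0, 0, 0]]]'

```text
time_s: 6.4
position: [0.4568, -0.1366, 0.1655]
eef_rot: [-1.566, 0.108, -0.1]
contact_force: [-0.2, 0.1, -4.9]
width: 0.06
```

```bash
python3 snap.py 5 wrist scene; python3 - <<'E'
import cv2
i=cv2.imread("pics/scene_5.png");cv2.imwrite("pics/zs5.png",cv2.resize(i[160:280,200:320],None,fx=4.9,fy=4.9,interpolation=cv2.INTER_CUBIC))
i=cv2.imread("pics/wrist_5.png")
cv2.imwrite("pics/zw5.png",cv2.resize(i[110:310,190:350],None,fx=3,fy=3,interpolation=cv2.INTER_CUBIC))
E
```

```text
6.5 [ 0.4576 -0.1369  0.1664] yaw -7.599318263113022 toolY [-0.0031  0.0021 -1.    ] [ 0.074   0.2962 -5.6056] 0.053974644986537194 [-0.3797  0.2379  1.7933  0.0008  1.1141 -0.2474]
```

View pics/zs5.png

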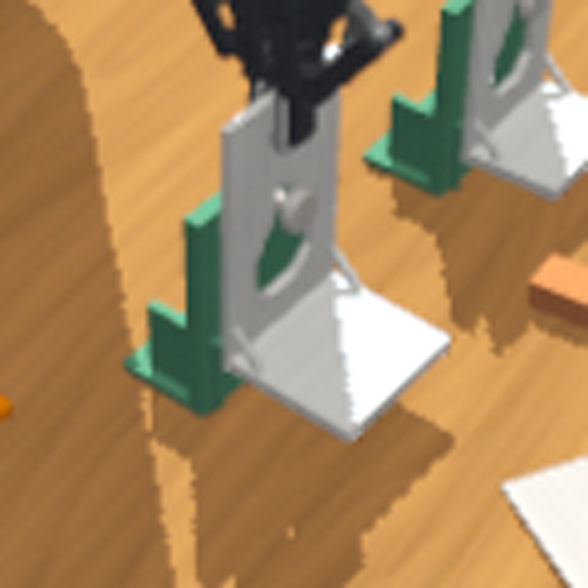

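View pics/zw5.png

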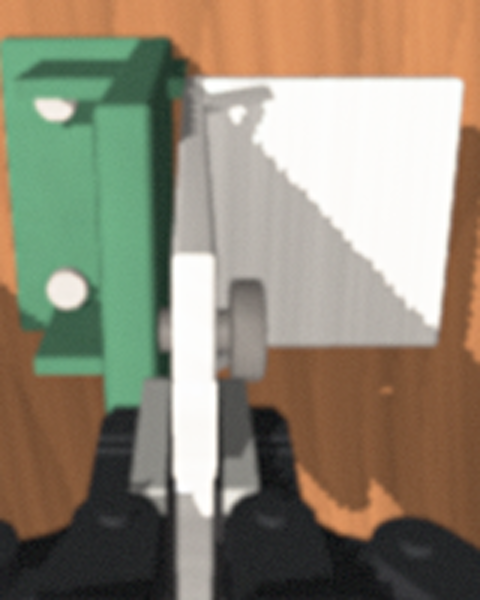

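Emit:
servo_tool --plan '[[[0, 0, -3, 0, 0, 0], [0, 0, -5, 0, 0, 0], [0, 0, -7, 0, 0, 0], [0, 0, -7, 0, 0, 0]]]'

```text
time_s: 7.0
position: [0.4574, -0.1368, 0.1592]
eef_rot: [-1.566, 0.107, -0.101]
contact_force: [-0.5, -0.6, -4.9]
width: 0.063
```

Emit:
servo_tool --plan '[[[0, 0, -1, 0, 0, 0], [0, 0, -1.5, 0, 0, 0], [0, 0, -1.5, 0, 0, 0]]]'

```text
time_s: 7.38
position: [0.4574, -0.1368, 0.1577]
eef_rot: [-1.566, 0.107, -0.101]
contact_force: [0.1, -0.7, -4.4]
width: 0.057
```

Emit:
servo_tool --plan '[[[0, 0, -1, 0, 0, 0], [0, 0, -1, 0, 0, 0]]]'

```text
time_s: 7.62
position: [0.4575, -0.1368, 0.1569]
eef_rot: [-1.566, 0.107, -0.102]
contact_force: [0.0, 0.6, -3.6]
width: 0.061
```

Emit:
servo_tool --plan '[[[0, 0, -1, 0, 0, 0], [0, 0, -1, 0, 0, 0]]]'

```text
time_s: 7.88
position: [0.4576, -0.1369, 0.1567]
eef_rot: [-1.567, 0.106, -0.102]
contact_force: [-2.6, 0.5, 5.3]
width: 0.062
```

Emit:
servo_tool --plan '[[[0, 0, 0.5, 0, 0, 0], [0, 0, 0.5, 0, 0, 0], [0, 0, 0.5, 0, 0, 0], [0, 0, 0.5, 0, 0, 0], [0, 0, 0.5, 0, 0, 0], [0, 0, 0.5, 0, 0, 0]]]' --grip 60

```text
time_s: 8.62
position: [0.4577, -0.1369, 0.1571]
eef_rot: [-1.567, 0.106, -0.102]
contact_force: [1.0, -0.5, 0.1]
width: 0.599
```

```bash
python3 snap.py 6 wrist scene; python3 - <<'E'
import cv2
i=cv2.imread("pics/scene_6.png");cv2.imwrite("pics/zs6.png",cv2.resize(i[160:280,200:320],None,fx=4.9,fy=4.9,interpolation=cv2.INTER_CUBIC))
E
```

```text
8.725 [ 0.4577 -0.1369  0.1571] yaw -7.6053938512099934 toolY [-0.0025  0.0018 -1.    ] [-0.2581  1.4492  0.1346] 0.6026758731856813 [-0.3797  0.2485  1.8063  0.0008  1.0898 -0.2474]
```

View pics/zs6.png

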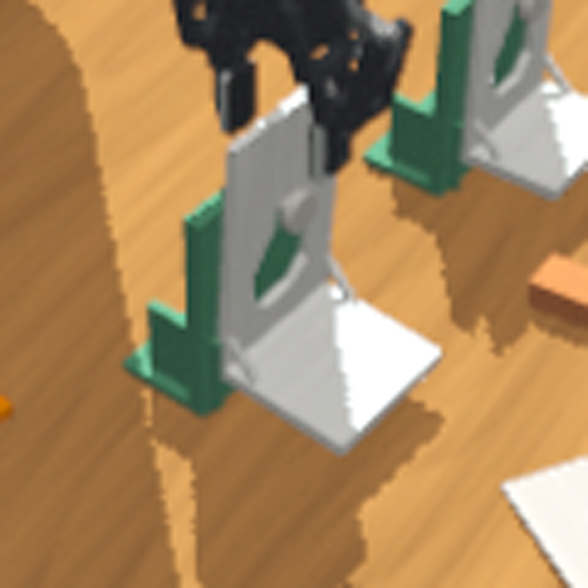

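View pics/wrist_6.png

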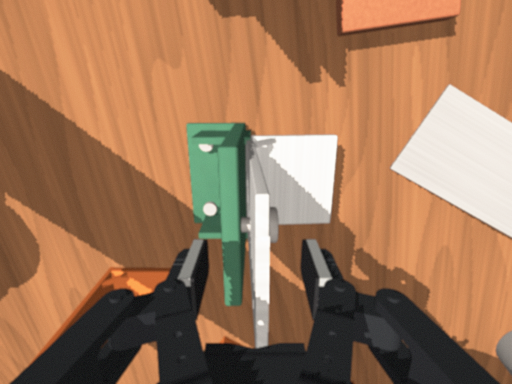

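Emit:
servo_tool --plan '[[[0, 0, 10, 0, 0, 0], [0, 0, 30, 0, 0, 0], [0, 0, 60, 0, 0, 0], [0, 0, 100, 0, 0, 0], [0, -50, 130, 0, 0, 0], [0, -110, 130, 0, 0, 0], [0, -160, 130, 0, 0, 0], [0, -160, 130, 0, 0, 0]]]'

```text
time_s: 9.72
position: [0.4578, -0.3005, 0.2876]
eef_rot: [-1.568, 0.109, -0.106]
contact_force: [-0.7, -0.4, 0.3]
width: 0.603
```

Emit:
servo_tool --plan '[[[0, 0, 0, 0, 0, 0], [0, 0, 0, 0, 0, 0], [0, 0, 0, 0, 0, 0], [0, 0, 0, 0, 0, 0]]]'

```text
time_s: 10.22
position: [0.4578, -0.2997, 0.2878]
eef_rot: [-1.568, 0.108, -0.105]
contact_force: [0.2, -0.2, 0.4]
width: 0.599
```

```bash
python3 snap.py 7 wrist scene top; python3 - <<'E'
import cv2, numpy as np
i=cv2.imread("pics/scene_7.png");a=cv2.resize(i[160:280,200:320],None,fx=4.9,fy=4.9,interpolation=cv2.INTER_CUBIC)
cv2.imwrite("pics/zs7.png",a)
E
```

```text
10.375 [ 0.4578 -0.3001  0.2877] yaw -7.801604300592617 toolY [-0.0016 -0.0001 -1.    ] [ 0.5094 -0.5671 -0.2527] 0.6001459926410975 [-0.6567  0.2302  1.4717 -0.0011  1.4409 -0.5204]
```

View pics/zs7.png

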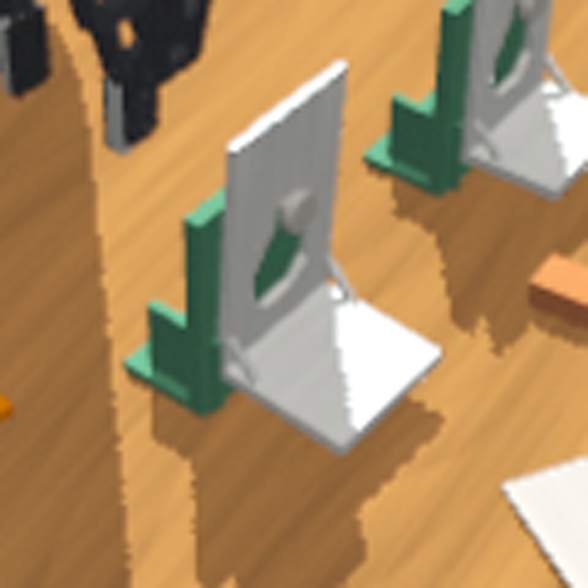

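View pics/wrist_7.png

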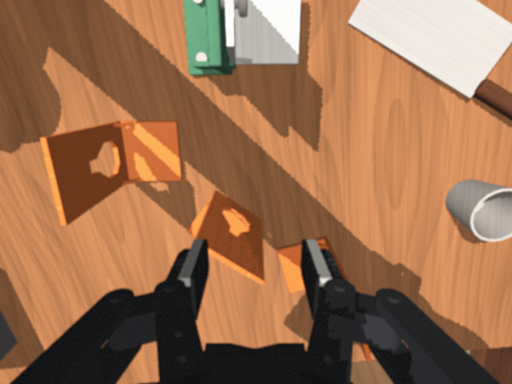

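View pics/top_7.png

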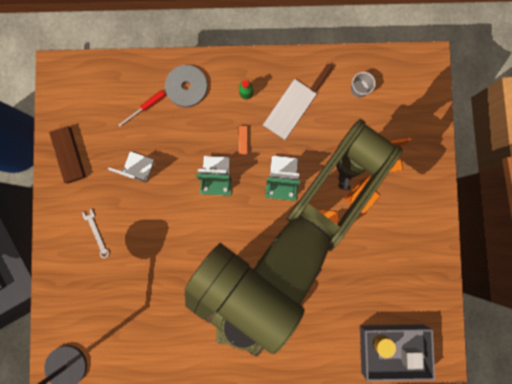

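```bash
python3 - <<'E'
from h import *
from scipy.spatial.transform import Rotation as Ro
np.set_printoptions(precision=1,suppress=True)
s=lambda X,Y:np.array((200+X/4.9,160+Y/4.9))
obs=[((3,-45,66),s(234,153)),((3,45,66),s(346,66)),((-3,45,66),s(340,60)),((80,45,-89),s(441,351)),((80,-45,-99),s(342,452)),((3,-45,-99),s(222,380))]
def f(p):
    Rm=Ro.from_euler('ZYX',p[3:]).as_matrix()
    return np.concatenate([proj("scene",(Rm@(np.array(l)/1000)+p[:3]))[0]-u for l,u in obs])
r=least_squares(f,[.457,-.137,.125,-.13,0,0]); print(r.x[:3]*1e3,np.degrees(r.x[3:]),r.fun.reshape(-1,2))
from bench import get_state; print(get_state()["contact_force"])
E
```

```text
[ 457.6 -132.1  119.2] [-7.5  2.7  0.2] [[ 0.1 -0.3]
 [ 0.4 -0.1]
 [-0.3  0.2]
 [-0.1 -0.8]
 [-0.8  0.6]
 [ 0.7  0.4]]
[ 0.5 -0.6 -0.3]
```

```bash
python3 -c "
from bench import finish_job
print(finish_job())"
```

```text
the job is handed in; nothing more can be done
None
```

The tool rest is hanging on the free stud, upright, with the robot well clear of it. I gripped it near its top edge, passed the wide part of the keyhole over the stud's head, and lowered it about 45 mm. I stopped when the force reading jumped from about -4.5 N to +5 N, which showed the slot end had reached the shank. Then I opened the gripper and backed away. It took about 10.4 s in all.

**Last checks:**
- **Pictures:** the final scene and top pictures show the rest on the shank behind the stud's head. The plain rest and the other objects look unmoved.
- **Tilt:** a pose fit to the scene picture gives 2.7° of forward pitch and 0.2° of roll. The plate leans slightly because its foot swings back against the post.
- **Contact:** the force on the tool after backing away is about zero.

**One disagreement:** that same fit puts the seat point 6 mm low and about 5 mm to the side of the stud. I put this down to the weak depth from a single camera view, because the force jump came at the expected height.

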